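# Slide the specimen tub along the guide rail to under the magnifier lamp

## Robot

A 6-joint arm with a two-finger parallel gripper is mounted at the origin on the work surface. World frame = base frame: x ahead of the robot, y to its left, z up, the work surface at z = 0. Lengths are in m, angles in rad, forces in N, time in s.
With the tool pointing down it reaches from about 0.375 to 0.9 m from the base axis. Payload 3.1 kg.
Tool frame: the origin (TCP) lies midway between the tips of the shut fingers; the grasp point (between the pads) lies 19 mm behind it; z points along the fingers, y is the line along which they close (so a half turn about z gives the same grasp; the last joint's range is limited). The gripper opens to 85 mm and grips with 20 to 120 N. Pads are 22 mm wide; open, the fingers measure 114 mm over their backs; the gripper's body (76 mm by 85 mm) begins 54 mm behind the grasp point. The pads swing forward as they close: fully open they stand 13 mm farther back than shut.
Start: joints at [-1.302, 0.527, 1.433, -0, 1.181, -0.178], TCP at [0.271, -0.563, 0.196] pointing down, gripper open.
Joint ranges: [-3.08, 3.08], [-0.75, 2.2], [0.22, 2.44], [-1.43, 4.57], [0, 2.65], [-2.85, 2.85]. Speed limits (rad/s): [2.79, 2.79, 3.14, 3.14, 3.14, 3.14].

## Interface

Orientations are given as a unit quaternion [x, y, z, w].
In Python, from station import manip gives the robot as it stands.
- The arm moves only by the tool step_arm, never from a script. Its argument "targets" is text: rows parted by semicolons, each of 4 numbers parted by spaces: the shift along the tool's x, y, z in mm, then the turn about the tool's z in degrees. A call has 1 to 12 rows; each row is the pose to reach, as a shift and turn from the pose commanded when the call began, along the tool's axes at that moment; what a row does not reach only later rows make up. A row lasts 1/10 s, in which the tool goes at most 50 mm and 8.59 degrees, less where a joint would pass 70% of its speed; a pose out of reach is approached as far as the arm can. A call with a gripper value outside its range is refused whole. "gripper" is the closure, from 0 (fully open) to 1 (shut), set as the call begins (left out, the last holds). The fingers move at their own pace and stop on an object; "squeeze" is the grip in N (left out, the last holds). Time passes only in rows, so rows that repeat a pose let the fingers close. It gives the time, the measured TCP pose, the force, the opening and the grip force at its end, in the units of the state.
- manip.sense(): the state, without advancing time (a new reading comes with each control period).
- manip.snapshot(name): name is "scene" or "top" or "wrist"; returns the picture (420x560x3 uint8, red, green, blue); there is no depth.
- manip.get_calibration(name): a dict with "fov_y" (degrees; the focal length in pixels is half the picture's height over the tangent of half this angle, whatever the lens; pixels are square), "cx", "cy" (the principal point, pixels), "extrinsics" (4x4, takes a point from camera to world coordinates); the wrist camera has in their place "tool_from_camera" (4x4, takes a point from camera to tool coordinates, whose origin is the TCP and whose axes are the flange's). Camera axes: x right, y down, z forward; pixel columns grow to the right and rows downward; lengths in m; the calibration is good to about 2 mm. The wrist camera is an equidistant fisheye: a pixel r from the principal point sees the ray r / f radians off the axis. A picture is of the moment at which its call begins: read the wrist's pose just before it. get_calibration takes no time and is no camera call.
- manip.sign_off(): hands the job in; it is judged then, once.
Trained networks look in the newest picture that a camera, given by its name, has taken for a name from the list of things; names that differ only in an ending like _2 or _b are one class to them, and where a whole thing is asked for, a point or a joint stands for the part that bears it (a point fixed in the world has none). Each returns a list of dicts, best first, with "p" (0 to 1); they miss things now and then, are a little off and sometimes report something else, mostly with a low value. They report only what shows in the picture. A call takes as long as a camera call. They do not tell look-alikes from the thing itself.
- manip.recognise(camera, query): "position" ([column, row] in pixels, amid what is visible of it).
- manip.masks_of(camera, query): "pixels" (420x560 bool, what is visible of it) and "position" ([column, row] in pixels, amid what is visible of it).
- manip.mark_of(camera, query): "position" ([column, row] in pixels: a listed point, or the origin of a listed thing).
The state is a dict: "t": time; "q": joint angles; "qd": joint speeds; "tau": joint torques, N m; "tcp_pos": TCP position; "tool_rot": TCP orientation; "force": force on the tool from outside, world axes, zero at the start; "ft_torque": the same for the moment, N m; "finger_gap": opening from 0.0 (shut) to 1.0 (fully open); "gripper_force": force on a finger pad.
Only numpy, scipy, OpenCV 4.12 (cv2) and the standard library are available. Lean on these libraries where they do the work, as an engineer would, in place of code of your own. Each camera call takes 0.05 s, during which the arm holds its last target. There are 200 camera calls.

## Task

Push the round tub with the turquoise lid along the guide rail until it stands centred below the lens of the magnifier lamp, keeping it against the rail and flat on the bench all the way. Then flip the red lamp switch fully over, away from where it leans. Do not lift the tub, knock the lamp, or disturb the dark-lidded tub, the solder spool or the flux bottle.

Things in the scene. Friction and masses are not known exactly. Their poses are not given: they have to be found in the camera images.
- tub_center (a point): centre (half-way up, 35 mm above the bench) of the loose round tub to be moved: upright cylinder 110 mm in diameter, 70 mm high, whitish with a turquoise lid, about 0.35 kg (0.2 to 0.5); too wide to grasp, it slides on the bench. It starts about 1 mm off the rail, on one side or the other of the lamp. Its z axis points up, its yaw means nothing
- grey_tub_center (a point): centre (35 mm up) of a second loose tub of the same size, grey with a near-black lid, on the rail on the other side of the lamp; to be left alone
- guide: straight aluminium guide rail with a slippery white facing (friction about 0.2), fixed askew on the bench, 15 mm thick (its x), 600 mm long (its y), 25 mm high; origin at the middle of its underside. The tubs stand on its -x side (towards the robot): that face is at its own x = -7.5 mm, so a tub that touches it has its centre at x = -62.5 mm
- lens (a point): centre of the underside of the magnifier lamp, 250 mm above the bench and 62.5 mm in front of the rail's middle line; axes as the rail's. The lens sits in a fixed level white ring, 80 mm outer radius, 250 to 280 mm above the bench. It leaves no room above the tub for an upright gripper: reach in tilted, leaning back towards the robot
- switch (a joint): angle of the red toggle lever that switches the lamp on: starts near 0 (leaning towards its own -x), swings to 1.0 rad (leaning towards its own +x) about its own y axis, stays where it is left with light friction (a push of a few N at the tip moves it)
- switch_tip (a point): tip of the red lever (the centre of its 26 mm ball, 60 mm from the pivot, about 75 mm above the bench at either end of the swing, 82 mm midway; it ends 29 mm past the pivot); its axes turn with the lever
- switch_base: white block of the lamp switch, 70 x 50 x 25 mm, fixed on the bench; lever pivot 22 mm above its origin; origin at the middle of its underside, its x axis is the direction in which the lever is to be flipped. It stands on the left or the right of the bench
- sponge: black sponge holder 85 x 75 x 31 mm fixed on the bench, on the side where the switch is not; bystander
- spool: blue solder spool standing upright, 62 mm in diameter, 50 mm high, bystander, loose at the right of the bench
- flux: white flux bottle, 44 mm in diameter, 95 mm high with red cap, bystander, loose at the left of the bench
- lamp: the magnifier lamp as a whole, fixed; origin on the bench straight below the lens centre, axes as the rail's; its arm, post and 110 mm wide round base are behind the rail, the post at its own x = 140 mm
Not all that is in view belongs to the job. What is shaped like the switch_base but pink is not meant.

How it is judged:
On the way, in this order (a step that is already met when the one before it is completed fails the run):
1. the tub stands below the lens (within 15 mm of centred), against the rail and at rest, the switch still off (horizontal distance between tub_center and lens below 0.015 m and linear speed of tub below 0.02 m/s and value of joint switch below 0.4 rad and x of tub_center in the frame of guide above -0.0705 m), for 0.3 s.
2. the switch is flipped over (value of joint switch above 0.85 rad), for 0.2 s.
At the end, for the whole second after the job is handed in: the turquoise-lidded tub stands upright and still on the bench, its centre within 15 mm (horizontally) of the point below the lens centre and no more than 8 mm off the rail, and the switch stands beyond 0.85 rad (horizontal distance between tub_center and lens below 0.015 m and x of tub_center in the frame of guide above -0.0705 m and angle between tub_center's own z axis and vertical below 0.05 rad and linear speed of tub below 0.01 m/s and value of joint switch above 0.85 rad); the robot touches nothing.
It fails at once if the tub strays more than 20 mm from the rail (x of tub_center in the frame of guide below -0.0825 m).
It fails at once if the tub is lifted by more than 15 mm (height (world z) of tub_center above 0.05 m).
It fails at once if the tub tips by more than 0.3 rad (angle between tub_center's own z axis and vertical above 0.3 rad).
It fails at once if the lamp is knocked (more than 5 N) (contact force between any of the arm, the fingers and lamp above 5 N).
It fails at once if the dark-lidded tub, the spool or the flux bottle is moved by more than 25 mm (distance of any of grey_tub_center, spool, flux from where it was at the start of the episode above 0.025 m).
It also fails if it takes over 72 s, if anything falls off the work surface, if the arm or the gripper's body presses on something with over 40 N, if the wrist force passes 120 N, or if a joint passes its speed limit or range.

## Working session

There is one attempt and no reset: what is moved stays moved. The work goes in short steps, Python scripts to look and compute and a tool call to move; the robot and the scene stay as the last step left them, time stands still between calls to the robot, and variables do not carry over. Pictures are saved under pics/ and viewed, at most 10 in all, crops included, and the job is handed in when it is done.

Besides the shell and the picture viewer there is one more tool, called after "Call:" as name(argument=value, ...) on one line, values as JSON. step_arm: Moves the arm, as the interface text tells. Its arguments: {"type":"object","properties":{"targets":{"type":"string"},"gripper":{"type":"number"},"squeeze":{"type":"number"}},"required":["targets"]}

```bash
mkdir -p pics; cat > h.py <<'E'
import numpy as np, cv2
from station import manip
from scipy.spatial.transform import Rotation as R
def ray(cam,px):
    c=manip.get_calibration(cam); f=210/np.tan(np.radians(c["fov_y"])/2)
    T=np.array(c["extrinsics"]); d=np.array([(px[0]-c["cx"])/f,(px[1]-c["cy"])/f,1.])
    return T[:3,3],T[:3,:3]@d
def at(cam,px,z):
    o,d=ray(cam,px); return o+d*(z-o[2])/d[2]
def proj(cam,p):
    c=manip.get_calibration(cam); f=210/np.tan(np.radians(c["fov_y"])/2)
    q=np.linalg.inv(np.array(c["extrinsics"]))@np.append(p,1); return np.array([c["cx"]+f*q[0]/q[2],c["cy"]+f*q[1]/q[2]])
E
python3 - <<'E'
from h import *
ims=[]
for c in("scene","top"):
    im=manip.snapshot(c); cv2.imwrite(f"pics/{c}0.png",im[:,:,::-1])
    cal=manip.get_calibration(c);print(c,np.round(cal["extrinsics"],3).tolist(),cal["fov_y"],cal["cx"],cal["cy"])
    for q,z in(("tub_center",.035),("grey_tub_center",.035),("guide",0),("lens",.25),("switch_tip",.075),("switch_base",0),("sponge",0),("spool",.025),("flux",.047),("lamp",0)):
        print(c,q,[(np.round(r["position"]).tolist(),round(r["p"],2),np.round(at(c,r["position"],z),3).tolist()) for r in manip.mark_of(c,q)[:3]])
s=manip.sense();print({k:np.round(v,3).tolist() for k,v in s.items()})
E
```

```text
scene [[-0.11, 0.64, -0.76, 1.353], [0.994, 0.062, -0.092, 0.092], [-0.012, -0.765, -0.643, 0.914], [0.0, 0.0, 0.0, 1.0]] 57.290236193146356 282.28378637518676 209.8912287384391
scene tub_center [([201.0, 286.0], 0.61, [0.677, -0.23, 0.035])]
scene grey_tub_center [([308.0, 242.0], 0.9, [0.468, 0.068, 0.035])]
scene guide [([269.0, 283.0], 0.85, [0.617, -0.041, 0.0])]
scene lens [([254.0, 208.0], 0.94, [0.566, -0.081, 0.25])]
scene switch_tip [([204.0, 180.0], 0.54, [0.218, -0.337, 0.075]), ([191.0, 208.0], 0.52, [0.382, -0.339, 0.075]), ([265.0, 283.0], 0.21, [0.678, -0.04, 0.075])]
scene switch_base [([193.0, 234.0], 0.56, [0.431, -0.332, 0.0]), ([209.0, 198.0], 0.52, [0.229, -0.328, 0.0])]
scene sponge [([392.0, 241.0], 0.64, [0.398, 0.345, -0.0])]
scene spool [([152.0, 255.0], 0.64, [0.563, -0.422, 0.025])]
scene flux [([422.0, 276.0], 0.94, [0.584, 0.404, 0.047]), ([152.0, 254.0], 0.23, [0.579, -0.41, 0.047])]
scene lamp []
top [[0.001, -0.981, 0.196, 0.206], [-1.0, 0.002, 0.012, 0.004], [-0.012, -0.196, -0.981, 1.629], [0.0, 0.0, 0.0, 1.0]] 45.88964225350446 279.2967932394873 2
[... 263 characters left out ...]
top switch_tip [([394.0, 316.0], 0.47, [0.211, -0.328, 0.075])]
top switch_base [([388.0, 307.0], 0.78, [0.238, -0.327, 0.0]), ([388.0, 252.0], 0.48, [0.416, -0.334, 0.0])]
top sponge [([180.0, 248.0], 0.77, [0.432, 0.352, 0.0])]
top spool [([416.0, 212.0], 0.58, [0.546, -0.426, 0.025])]
top flux [([161.0, 212.0], 0.57, [0.543, 0.41, 0.047])]
top lamp []
{'t': 1.1, 'q': [-1.301, 0.527, 1.433, 0.0, 1.181, -0.179], 'qd': [0.0, 0.0, 0.0, 0.001, 0.0, 0.001], 'tau': [-0.002, -44.234, -17.842, -0.0, 0.001, -0.0], 'tcp_pos': [0.271, -0.563, 0.196], 'tool_rot': [0.975, 0.222, 0.0, 0.0], 'force': [-0.429, -0.056, -0.157], 'ft_torque': [-0.008, 0.043, -0.02], 'gripper_force': 0.0, 'finger_gap': 0.995}
```

View pics/scene0.png

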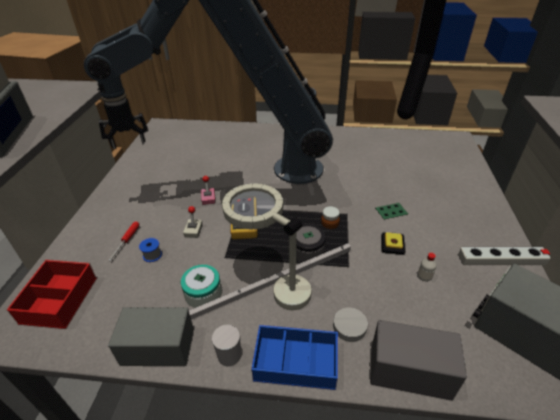

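View pics/top0.png

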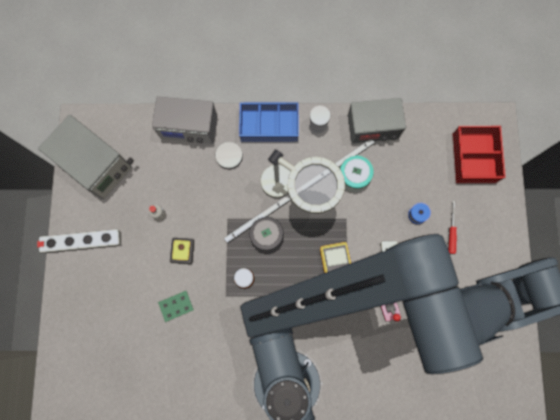

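Candidates:
- **Tub:** the turquoise one, scene (201,282), is mine. The dark one at (308,237) is not.
- **Switch:** the white-based one at scene (193,228), with its ball at (191,210), is mine. The pink one at (208,196) is the decoy.
- **Lamp ring:** scene (254,204).

The arm blocks the top view of the switch for now. I'll refine the positions and take one close crop.

```bash
cat > fit.py <<'E'
from h import *
def tub(c,im):
    hsv=cv2.cvtColor(im,cv2.COLOR_RGB2HSV); m=cv2.inRange(hsv,(78,110,60),(98,255,255))
    n,l,s,_=cv2.connectedComponentsWithStats(m); k=1+np.argmax(s[1:,4]); pts=np.argwhere(l==k)[:,::-1].astype(np.float32)
    e=cv2.fitEllipse(cv2.convexHull(pts)); return at(c,e[0],.07),e
def ring(c):
    m=manip.masks_of(c,"lens")
    return m
def wpt(c,q,z,im):
    r=manip.masks_of(c,q)
    return r
E
python3 - <<'E'
from fit import *
L=[]
for c in("scene","top"):
    im=manip.snapshot(c)
    t,e=tub(c,im); print(c,"tub",np.round(t,4),np.round(e[1]))
    for r in manip.masks_of(c,"guide")[:1]:
        p=np.argwhere(r["pixels"])[:,::-1]; w=np.array([at(c,x,.0125)[:2] for x in p])
        vx,vy,x0,y0=cv2.fitLine(w.astype(np.float32),cv2.DIST_HUBER,0,.01,.01).ravel(); u=np.array([vx,vy]); s=(w-[x0,y0])@u
        print(c,"rail",r["p"],np.round(u,4),"yaw",np.degrees(np.arctan2(-vx*np.sign(vy),vy*np.sign(vy))),np.round(np.array([x0,y0])+u*(s.min()+s.max())/2,4),s.max()-s.min(), np.round((t[:2]-[x0,y0])@np.array([-vy,vx]),4))
    for q in ("lamp","lens"):
      for r in manip.masks_of(c,q)[:1]:
        p=np.argwhere(r["pixels"]); print(c,q,r["p"],len(p),p.min(0),p.max(0))
    # ring: bright creamy pixels near marked lens
    l=np.array(manip.mark_of(c,"lens")[0]["position"]); 
    g=im.min(2)>150; yy,xx=np.mgrid[:420,:560]; g&=np.hypot(xx-l[0],yy-l[1])<45
    p=np.argwhere(g)[:,::-1].astype(np.float32); h=cv2.convexHull(p); e=cv2.fitEllipse(h); print(c,"ring",len(p),np.round(e[0],1),np.round(e[1],1),np.round(at(c,e[0],.27),4))
    z=[]
    x,y=(150,165) if c=="scene" else (340,210)
    L.append(cv2.resize(im[y:y+100,x:x+100],(400,400),interpolation=cv2.INTER_CUBIC))
cv2.imwrite("pics/crop.png",np.hstack(L)[:,:,::-1])
E
```

```text
scene tub [ 0.6835 -0.2259  0.07  ] [31. 39.]
scene rail 0.92 [ 0.572  -0.8202] yaw 34.891838 [ 0.6029 -0.0181] 0.5466172813230152 -0.0528
scene lamp 0.72 3857 [183 222] [309 311]
scene lens 0.85 3854 [183 222] [308 311]
scene ring 358 [256.5 205. ] [39.4 65.7] [ 0.5785 -0.07    0.27  ]
top tub [ 0.6711 -0.2293  0.07  ] [30. 31.]
top rail 0.56 [ 0.5702 -0.8215] yaw 34.762516 [ 0.6256 -0.0461] 0.5976574197842495 -0.0671
top lamp 0.84 3646 [150 261] [214 344]
top lens 0.9 3573 [150 262] [213 344]
top ring 4285 [317.9 185.5] [89.6 89.8] [ 0.5714 -0.0884  0.27  ]
```

View pics/crop.png

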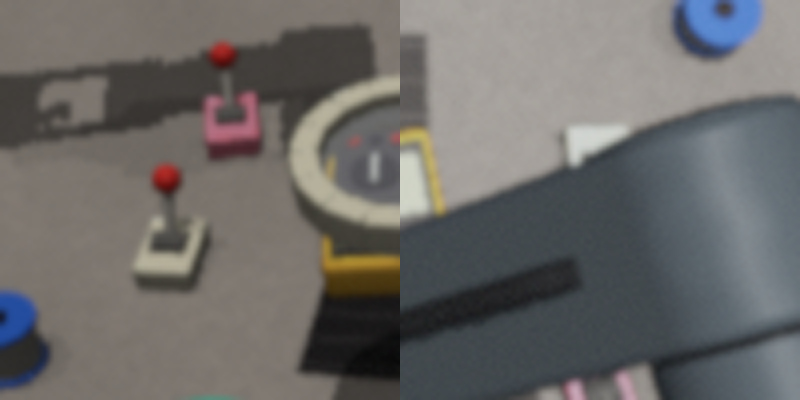

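The crop shows the white-based switch at scene (193,228). Its ball leans away from the scene camera, towards the robot. The pink decoy stands behind it. The rail yaw is about 34.8° and the tub has to travel about 177 mm.

My moves can't tilt the tool. So I'll push with the outside of one open finger, at 45° into the rail, which keeps the upright gripper outside the ring.

Call:
step_arm(targets="43 -1 0 4; 86 -2 0 8; 129 -4 0 12; 172 -5 0 16; 214 -6 0 20; 257 -7 0 24; 300 -8 0 28; 343 -10 0 32; 386 -11 0 36; 427 -12 0 36; 427 -12 0 36; 427 -12 0 36", gripper=0)

```text
t: 2.8
tcp_pos: [0.6508, -0.3666, 0.1952]
tool_rot: [0.996, -0.089, -0.001, 0.0]
force: [0.5, 0.5, -0.7]
finger_gap: 1.001
gripper_force: 0.0
```

```bash
python3 - <<'E'
from fit import *
s=manip.sense(); print(s["t"],np.round(s["tcp_pos"],4),np.round(s["tool_rot"],3),np.round(s["q"],3),s["finger_gap"])
L=[]
for c in("scene","top"):
    im=manip.snapshot(c); L.append(im)
    print(c,"tub",tub(c,im)[0])
    for q,z in(("switch_tip",.075),("switch_base",0),("tub_center",.035),("lens",.25),("spool",.025),("guide",0)):
        print(c,q,[(np.round(r["position"]).tolist(),round(r["p"],2),np.round(at(c,r["position"],z),3).tolist()) for r in manip.mark_of(c,q)[:3]])
a=L[0][120:345,100:400];b=L[1][120:345,200:500]
cv2.imwrite("pics/m1.png",np.hstack([cv2.resize(a,(400,300)),cv2.resize(b,(400,300))])[:,:,::-1])
E
```

```text
2.8 [ 0.6508 -0.3666  0.1952] [ 0.996 -0.089 -0.001  0.   ] [-6.620e-01  7.040e-01  1.082e+00 -1.000e-03  1.357e+00  1.087e+00] 1.0006170604681006
scene tub [ 0.68331738 -0.22636934  0.07      ]
scene switch_tip [([204.0, 184.0], 0.58, [0.241, -0.331, 0.075]), ([190.0, 207.0], 0.45, [0.377, -0.345, 0.075])]
scene switch_base [([193.0, 233.0], 0.89, [0.426, -0.331, 0.0]), ([210.0, 199.0], 0.71, [0.233, -0.323, 0.0])]
scene tub_center [([201.0, 285.0], 0.69, [0.673, -0.229, 0.035])]
scene lens []
scene spool [([153.0, 252.0], 0.78, [0.55, -0.423, 0.025])]
scene guide [([266.0, 284.0], 0.66, [0.621, -0.049, 0.0])]
top tub [ 0.67198682 -0.23178999  0.07      ]
top switch_tip [([397.0, 315.0], 0.56, [0.214, -0.337, 0.075]), ([395.0, 257.0], 0.47, [0.392, -0.341, 0.075])]
top switch_base [([390.0, 308.0], 0.73, [0.237, -0.335, 0.0]), ([388.0, 251.0], 0.49, [0.419, -0.334, 0.0])]
top tub_center [([357.0, 171.0], 0.89, [0.684, -0.235, 0.035]), ([419.0, 213.0], 0.43, [0.541, -0.434, 0.035])]
top lens []
top spool [([417.0, 212.0], 0.8, [0.546, -0.429, 0.025])]
top guide [([352.0, 175.0], 0.5, [0.681, -0.225, 0.0])]
```

View pics/m1.png

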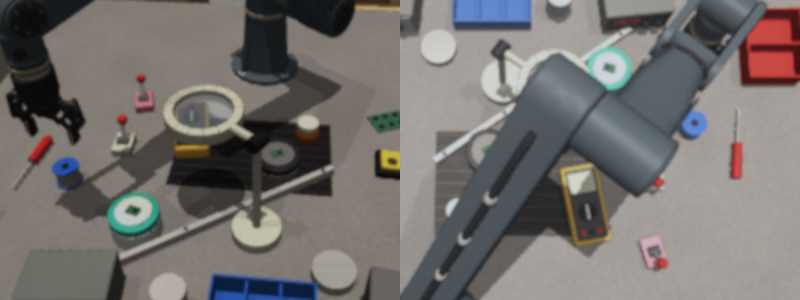

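The gripper is at the start pose and the tub, spool and switch are undisturbed. The ring is clear. Next: descend and approach the tub.

Call:
step_arm(targets="0 0 40 0; 0 0 80 0; 0 0 120 0; 0 0 155 0; 0 0 178 0; 0 0 182 0; 0 -6 182 0; 0 -12 182 0; 0 -16 182 0; 0 -16 182 0")

```text
t: 4.5
tcp_pos: [0.6544, -0.3514, 0.0158]
tool_rot: [0.996, -0.09, 0.001, 0.001]
force: [-0.1, -0.4, 0.3]
finger_gap: 1.004
gripper_force: 0.0
```

```bash
python3 - <<'E'
from fit import *
s=manip.sense(); print(s["t"],np.round(s["tcp_pos"],4),np.round(s["force"],1))
L=[]
for c in("scene","top"):
    im=manip.snapshot(c); L.append(im)
    print(c,"tub",tub(c,im)[0])
a=L[0][180:330,100:300];b=manip.snapshot("wrist")
cv2.imwrite("pics/m2.png",np.hstack([cv2.resize(a,(400,300)),cv2.resize(b,(400,300))])[:,:,::-1])
E
```

```text
4.5 [ 0.6544 -0.3514  0.0158] [-0.1 -0.4  0.3]
scene tub [ 0.68382523 -0.22588923  0.07      ]
top tub [ 0.7028974  -0.25321141  0.07      ]
```

View pics/m2.png

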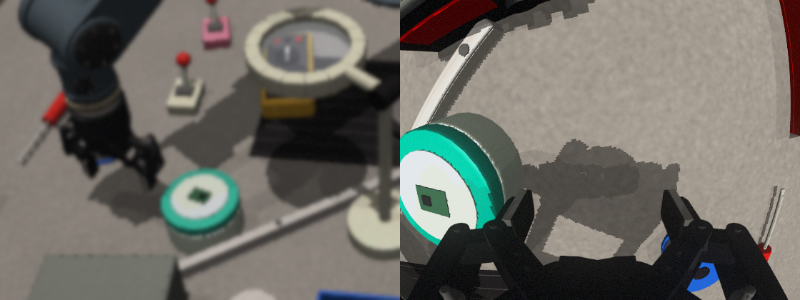

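The left finger is a few mm short of the tub; nothing has moved. I'll ease on to contact.

Call:
step_arm(targets="0 -3 0 0; 0 -6 0 0; 0 -9 0 0; 0 -12 0 0; 0 -12 0 0")

```text
t: 5.15
tcp_pos: [0.6554, -0.3394, 0.0137]
tool_rot: [0.996, -0.09, -0.0, -0.0]
force: [0.5, -0.3, -0.4]
finger_gap: 0.998
gripper_force: 0.0
```

```bash
cat > st.py <<'E'
from fit import *
s=manip.sense(); print(round(s["t"],2),np.round(s["tcp_pos"],4),np.round(s["force"],1))
for c in("scene","top"):
    im=manip.snapshot(c)
    try: t,e=tub(c,im);print(c,"tub",np.round(t,4),np.round(e[1]))
    except Exception as x: print(c,"no tub")
    print([(np.round(at(c,r["position"],.035),3),round(r["p"],2)) for r in manip.mark_of(c,"tub_center")[:2]])
E
python3 st.py
```

```text
5.15 [ 0.6554 -0.3394  0.0137] [ 0.5 -0.3 -0.4]
scene tub [ 0.6837 -0.2259  0.07  ] [31. 40.]
[(array([ 0.68 , -0.219,  0.035]), 0.89)]
top tub [ 0.7045 -0.2503  0.07  ] [ 7. 19.]
[(array([ 0.678, -0.224,  0.035]), 0.63)]
```

Call:
step_arm(targets="0 -4 0 0; 0 -8 0 0; -6 -14 0 0; -12 -20 0 0; -18 -26 0 0; -24 -32 0 0; -30 -38 0 0; -36 -44 0 0; -42 -50 0 0; -46 -54 0 0; -46 -54 0 0")

```text
t: 6.45
tcp_pos: [0.613, -0.2917, 0.0183]
tool_rot: [0.996, -0.087, -0.004, 0.01]
force: [-23.6, -28.5, 16.1]
finger_gap: 1.002
gripper_force: 20.1
```

```bash
python3 st.py
```

```text
6.45 [ 0.613  -0.2917  0.0183] [-23.6 -28.5  16.1]
scene tub [ 0.6644 -0.1961  0.07  ] [32. 39.]
[(array([ 0.653, -0.196,  0.035]), 0.87)]
top tub [ 0.6876 -0.2108  0.07  ] [11. 18.]
[(array([ 0.653, -0.21 ,  0.035]), 0.62), (array([0.556, 0.42 , 0.035]), 0.46)]
```

Tub and gripper have moved about 36 mm, but the force is too high. The sloped back of the finger is wedging down on the lid edge. I'll back off at once and check the wrist shape at ring height.

Call:
step_arm(targets="-6 15 0 0; -9 30 0 0; -12 45 0 0; -12 45 -20 0; -12 45 -20 0")

```text
t: 7.15
tcp_pos: [0.6015, -0.3219, 0.0354]
tool_rot: [0.996, -0.09, 0.002, 0.001]
force: [0.4, -0.1, 0.1]
finger_gap: 0.998
gripper_force: 0.0
```

```bash
python3 st.py; python3 - <<'E'
from h import *
s=manip.sense(); p=s["tcp_pos"]; print(np.round(s["tool_rot"],3), np.round(s["q"],3))
im=manip.snapshot("scene")[:,:,::-1].copy(); k=5
im=cv2.resize(im[170:290,90:250],None,fx=k,fy=k,interpolation=cv2.INTER_CUBIC)
for z in (.0,.05,.1,.15,.2,.25,.28,.32):
    a=(proj("scene",np.append(p[:2],z))-[90,170])*k; cv2.circle(im,tuple(int(v) for v in a),3,(0,0,255) if z in(.25,.28) else (0,255,255),-1); print(z,a/k+[90,170])
cv2.imwrite("pics/w.png",im)
E
```

```text
7.15 [ 0.6015 -0.3219  0.0354] [ 0.4 -0.1  0.1]
scene tub [ 0.6644 -0.1973  0.07  ] [31. 38.]
[(array([ 0.661, -0.195,  0.035]), 0.85)]
top tub [ 0.6819 -0.2242  0.07  ] [ 8. 20.]
[(array([ 0.663, -0.203,  0.035]), 0.64)]
[ 0.996 -0.09  -0.001 -0.001] [-0.654  0.794  1.399  0.     0.949  1.096]
0.0 [180.9813608  271.48648203]
0.05 [177.99475752 260.56739787]
0.1 [174.83870252 249.02879467]
0.15 [171.4983534  236.81640829]
0.2 [167.95708221 223.86944665]
0.25 [164.19619865 210.11957756]
0.28 [161.82559504 201.45260106]
0.32 [158.52135104 189.37221578]
```

View pics/w.png

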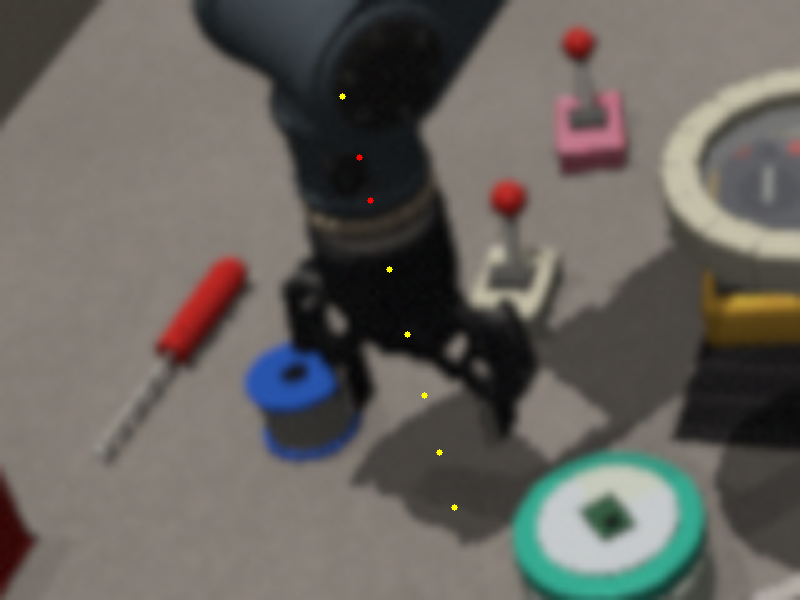

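The upright wrist, about 40 mm in radius at ring height, would hit the ring before the tub is centred. A longer pusher would fix that: the red screwdriver at scene (110..137, 261..224) looks loose. I'll locate it in both views.

```bash
python3 - <<'E'
from h import *
for n,p in(("butt",(137,224)),("junc",(124,240)),("tip",(110,261.4))): print(n,at("scene",p,.012).round(4))
im=manip.snapshot("top"); hsv=cv2.cvtColor(im,cv2.COLOR_RGB2HSV)
m=cv2.inRange(hsv,(0,130,60),(10,255,255))|cv2.inRange(hsv,(170,130,60),(180,255,255)); m[:,:430]=0;m[:190]=0
n,l,s,c=cv2.connectedComponentsWithStats(m); 
for k in range(1,n):
    if s[k,4]>20:
        e=cv2.minAreaRect(np.argwhere(l==k)[:,::-1].astype(np.float32)); b=cv2.boxPoints(e); print(s[k,4],[at("top",x,.012).round(4)[:2].tolist() for x in b],at("top",e[0],.012).round(4))
p=manip.get_calibration("wrist");print({k:np.round(v,3).tolist() if not isinstance(v,str) else v for k,v in p.items()})
E
```

```text
butt [ 0.4128 -0.5368  0.012 ]
junc [ 0.4944 -0.5486  0.012 ]
tip [ 0.5916 -0.552   0.012 ]
174 [[0.4983, -0.5359], [0.4983, -0.5556], [0.412, -0.5497], [0.4121, -0.5302]] [ 0.4549 -0.5429  0.012 ]
{'fov_y': 65.706, 'cx': 276.222, 'cy': 207.492, 'tool_from_camera': [[0.0, -0.951, -0.308, 0.079], [1.0, 0.0, -0.0, -0.002], [0.0, -0.308, 0.951, -0.177], [0.0, 0.0, 0.0, 1.0]]}
```

Both views agree. The handle centre is at (0.455,-0.543), about 20 mm thick and 84 mm long, and the shaft points to world +x. I'll move over it and grasp.

Call:
step_arm(targets="0 15 -40 0; -10 40 -80 0; -30 88 -90 -2; -50 136 -90 -4; -72 184 -90 -6; -95 232 -85 -6; -105 244 -50 -6; -105 244 -10 -6; -105 244 20 -6; -105 244 30 -6; -105 244 30 -6; -105 244 30 -6")

```text
t: 8.65
tcp_pos: [0.4539, -0.5426, 0.0049]
tool_rot: [0.999, -0.037, 0.001, 0.001]
force: [-0.1, -0.5, 0.4]
finger_gap: 1.001
gripper_force: 0.0
```

Call:
step_arm(targets="0 0 0 0; 0 0 0 0; 0 0 0 0; 0 0 0 0; 0 0 0 0; 0 0 0 0; 0 0 0 0; 0 0 0 0", gripper=1, squeeze=60)

```text
t: 9.45
tcp_pos: [0.4528, -0.542, 0.0037]
tool_rot: [0.999, -0.038, -0.0, -0.0]
force: [0.2, -0.8, -0.4]
finger_gap: -0.001
gripper_force: 0.0
```

The fingers closed fully on nothing, so the screwdriver is only scenery. Next I'll test whether an out-of-reach command makes the arm tilt the tool.

Call:
step_arm(targets="0 0 -50 0; 0 0 -100 0; 0 0 -150 0; 35 35 -180 0; 70 70 -180 0; 105 105 -180 0; 140 140 -180 0; 175 175 -180 0; 210 210 -180 0; 245 245 -180 0; 280 280 -180 0; 300 300 -180 0")

```text
t: 10.65
tcp_pos: [0.62, -0.7354, 0.1592]
tool_rot: [0.999, -0.038, 0.014, 0.016]
force: [-0.1, 0.7, 0.6]
finger_gap: -0.001
gripper_force: 0.0
```

```bash
python3 -c "
from h import *
s=manip.sense();print(np.round(s['tcp_pos'],4),np.round(s['tool_rot'],4),np.round(s['q'],3)); r=R.from_quat(s['tool_rot']).as_matrix();print(r.round(3))"
```

```text
[ 0.62   -0.7354  0.1592] [ 0.9991 -0.0379  0.0141  0.0159] [-0.988  1.14   0.218  0.005  1.741  0.66 ]
[[ 0.997 -0.076  0.027]
 [-0.075 -0.997 -0.033]
 [ 0.029  0.031 -0.999]]
```

The tool tilted a little, 2.4° outward, with the elbow at its limit. I'll push further and see whether the tilt builds up and persists.

Call:
step_arm(targets="35 35 0 0; 70 70 0 0; 105 105 0 0; 140 140 0 0; 175 175 0 0; 210 210 0 0")

```text
t: 11.25
tcp_pos: [0.633, -0.7484, 0.1306]
tool_rot: [0.998, -0.038, 0.027, 0.029]
force: [-0.7, -0.4, -0.6]
finger_gap: -0.0
gripper_force: 0.0
```

Call:
step_arm(targets="-35 -35 0 0; -70 -70 0 0; -105 -105 0 0; -105 -105 0 0")

```text
t: 11.65
tcp_pos: [0.5326, -0.63, 0.1165]
tool_rot: [0.999, -0.038, 0.024, 0.025]
force: [0.3, -0.7, -0.1]
finger_gap: -0.001
gripper_force: 0.0
```

```bash
python3 -c "
from h import *
s=manip.sense();print(np.round(s['tcp_pos'],4),np.round(s['tool_rot'],4),np.round(s['q'],3)); r=R.from_quat(s['tool_rot']).as_matrix();print(r.round(3))"
```

```text
[ 0.5326 -0.63    0.1165] [ 0.9987 -0.0378  0.0238  0.0252] [-1.008  0.858  0.972  0.011  1.243  0.635]
[[ 0.996 -0.077  0.046]
 [-0.074 -0.996 -0.052]
 [ 0.05   0.049 -0.998]]
```

The tilt builds up and persists, in the direction of the over-reach. I need the fingers pointing about world +y so the body leans away from the lens. That means over-contracting towards the base on the right side, at azimuth about -80°.

Call:
step_arm(targets="-40 -12 -30 0; -84 -25 -60 0; -128 -38 -90 0; -172 -51 -120 0; -216 -64 -130 0; -260 -77 -130 0; -304 -90 -130 0; -348 -103 -130 0; -392 -116 -130 0; -436 -130 -130 0; -480 -143 -130 0; -480 -143 -130 0")

```text
t: 12.85
tcp_pos: [0.059, -0.4485, 0.2137]
tool_rot: [0.998, -0.041, 0.026, 0.029]
force: [-0.1, 0.7, -0.4]
finger_gap: -0.001
gripper_force: 0.0
```

Call:
step_arm(targets="0 -40 0 0; 0 -80 0 0; 0 -120 0 0; 0 -160 0 0; 0 -200 0 0; 0 -240 0 0")

```text
t: 13.45
tcp_pos: [0.082, -0.2107, 0.2004]
tool_rot: [0.999, -0.037, 0.027, 0.03]
force: [-0.5, -0.0, 0.6]
finger_gap: -0.003
gripper_force: 0.0
```

```bash
cat > q.py <<'E'
from h import *
s=manip.sense();r=R.from_quat(s['tool_rot']).as_matrix();z=r[:,2]
print(round(s['t'],2),np.round(s['tcp_pos'],4),np.round(s['q'],3),"F",np.round(s['force'],1));print(r.round(3).tolist(),"tilt",np.degrees(np.arccos(-z[2])).round(1),"finger az",np.degrees(np.arctan2(z[1],z[0])).round(0),"x az",np.degrees(np.arctan2(r[1,0],r[0,0])).round(1))
E
python3 q.py
```

```text
13.45 [ 0.082  -0.2107  0.2004] [-1.826 -0.134  2.345  0.084  0.886 -0.233] F [-0.5 -0.   0.6]
[[0.996, -0.076, 0.051], [-0.073, -0.995, -0.062], [0.055, 0.058, -0.997]] tilt 4.6 finger az -50.0 x az -4.2
```

Call:
step_arm(targets="0 -20 0 0; 0 -40 0 0; 0 -60 0 0; 0 -80 0 0")

```text
t: 13.85
tcp_pos: [0.0899, -0.1334, 0.2019]
tool_rot: [0.999, -0.038, 0.026, 0.028]
force: [-0.0, -0.1, 0.3]
finger_gap: -0.001
gripper_force: 0.0
```

```bash
python3 q.py
```

```text
13.85 [ 0.0899 -0.1334  0.2019] [-1.957 -0.361  2.443  0.079  1.026 -0.351] F [-0.  -0.1  0.3]
[[0.996, -0.077, 0.05], [-0.074, -0.996, -0.057], [0.054, 0.053, -0.997]] tilt 4.4 finger az -49.0 x az -4.2
```

Near the base at that height only the elbow limit showed. Going low and near should drive joint 5 to its zero limit and tilt the fingers inward, so I'll try that.

Call:
step_arm(targets="0 50 0 0; 0 100 0 0; 0 150 0 0; -10 200 10 0; -20 250 50 0; -30 270 100 0; -35 270 140 0; -35 250 160 0; -35 210 160 0; -35 170 160 0; -35 130 160 0")

```text
t: 14.95
tcp_pos: [0.0556, -0.2818, 0.0529]
tool_rot: [0.999, -0.038, 0.026, 0.02]
force: [34.0, 65.2, 1.9]
finger_gap: 0.0
gripper_force: 0.0
```

```bash
python3 q.py
```

```text
14.95 [ 0.0556 -0.2818  0.0529] [-1.849  0.497  2.443  0.334  0.184 -0.531] F [34.  65.2  1.9]
[[0.996, -0.076, 0.05], [-0.074, -0.996, -0.042], [0.053, 0.038, -0.998]] tilt 3.8 finger az -40.0 x az -4.2
```

The force is 73 N, probably the wrist touching the arm itself. I'll retreat outward immediately.

Call:
step_arm(targets="0 30 -10 0; 0 70 -30 0; 0 110 -60 0; 0 110 -60 0")

```text
t: 15.35
tcp_pos: [0.041, -0.4032, 0.1226]
tool_rot: [0.998, -0.037, 0.023, 0.033]
force: [-0.3, -0.6, -0.9]
finger_gap: -0.002
gripper_force: 0.0
```

```bash
python3 q.py; python3 - <<'E'
from h import *
ims=[manip.snapshot(c) for c in("scene","top")]
cv2.imwrite("pics/m3.png",np.hstack([cv2.resize(i,(400,300)) for i in ims])[:,:,::-1])
E
```

```text
15.35 [ 0.041  -0.4032  0.1226] [-1.796  0.348  2.095  0.095  0.644 -0.225] F [-0.3 -0.6 -0.9]
[[0.996, -0.076, 0.043], [-0.073, -0.995, -0.068], [0.048, 0.065, -0.997]] tilt 4.6 finger az -58.0 x az -4.2
```

View pics/m3.png

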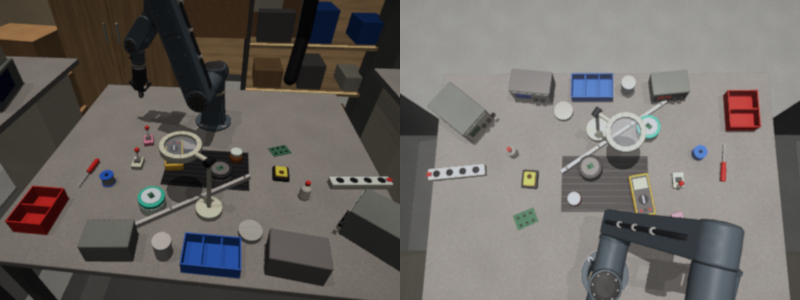

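Nothing in the scene was disturbed: the tub is at scene (201,275), and the spool, switch and ring are unchanged. Over-extending on the left side will lean the tool as I need. I'll swing over there high and close to the robot, turning the tool on the way.

```bash
cat > sh.py <<'E'
from h import *
def shifts(W):
    s=manip.sense(); M=R.from_quat(s['tool_rot']).as_matrix()
    for w in W: print(np.round(M.T@(np.array(w)-s['tcp_pos'])*1000).astype(int).tolist(),end="; ")
    print()
E
python3 -c "
from sh import *
shifts([(.1,-.4,.2),(.2,-.37,.3),(.32,-.28,.38),(.40,-.12,.4),(.42,.05,.4),(.38,.2,.38),(.28,.36,.35),(.15,.5,.3),(.05,.65,.25),(0,.8,.22),(0,1.0,.22)])"
```

```text
[61, 6, -78]; [164, -26, -174]; [281, -121, -253]; [350, -285, -278]; [357, -456, -286]; [305, -604, -275]; [193, -757, -258]; [50, -889, -222]; [-63, -1033, -184]; [-125, -1180, -164]; [-140, -1380, -175];
```

Call:
step_arm(targets="30 3 -40 0; 61 6 -78 0; 97 -4 -110 -4; 131 -15 -142 -8; 164 -26 -174 -16; 200 -55 -200 -24; 240 -88 -228 -32; 281 -121 -253 -40; 305 -160 -262 -45; 320 -200 -270 -50; 335 -240 -275 -55; 350 -285 -278 -60")

```text
t: 16.65
tcp_pos: [0.4001, -0.1168, 0.3997]
tool_rot: [0.883, 0.468, 0.01, 0.031]
force: [0.8, -0.7, 0.0]
finger_gap: -0.002
gripper_force: 0.0
```

```bash
python3 q.py; python3 -c "
from sh import *
shifts([(.42,.05,.4),(.38,.2,.38),(.28,.36,.35),(.15,.5,.3),(.05,.65,.25),(0,.8,.22),(0,1.0,.22)])"
```

```text
16.65 [ 0.4001 -0.1168  0.3997] [-0.541 -0.007  1.621 -0.015  1.465  0.055] F [ 0.8 -0.7  0. ]
[[0.561, 0.827, 0.046], [0.828, -0.559, -0.045], [-0.012, 0.063, -0.998]] tilt 3.7 finger az -45.0 x az 55.9
[149, -77, -7]; [251, -195, 4]; [328, -369, 22]; [371, -558, 60]; [440, -728, 99]; [537, -855, 119]; [702, -967, 110];
```

Call:
step_arm(targets="38 -20 -2 -5; 75 -38 -4 -10; 112 -58 -6 -15; 149 -77 -7 -20; 185 -115 -3 -20; 218 -155 0 -20; 251 -195 4 -20; 275 -240 10 -20; 295 -285 15 -20; 312 -328 18 -20; 328 -369 22 -20; 340 -410 30 -20")

```text
t: 17.85
tcp_pos: [0.2527, 0.3914, 0.338]
tool_rot: [0.789, 0.614, 0.003, 0.033]
force: [1.4, 0.2, 0.1]
finger_gap: 0.004
gripper_force: 0.0
```

```bash
python3 q.py; python3 -c "
from sh import *
shifts([(.15,.5,.3),(.05,.65,.25),(0,.8,.22),(0,1.3,.22)])"
```

```text
17.85 [0.2527 0.3914 0.338 ] [ 0.805  0.162  1.596 -0.068  1.387  1.066] F [1.4 0.2 0.1]
[[0.247, 0.968, 0.045], [0.968, -0.245, -0.049], [-0.036, 0.056, -0.998]] tilt 3.8 finger az -47.0 x az 75.7
[81, -128, 28]; [204, -264, 66]; [338, -351, 86]; [822, -473, 62];
```

Call:
step_arm(targets="27 -40 8 0; 54 -84 18 0; 81 -128 28 0; 112 -162 38 0; 143 -196 48 0; 174 -230 57 0; 204 -264 66 0; 245 -290 72 0; 290 -320 80 0; 338 -351 86 0; 386 -363 84 0; 434 -375 82 0")

```text
t: 19.05
tcp_pos: [0.0019, 0.8827, 0.218]
tool_rot: [0.788, 0.614, 0.002, 0.035]
force: [0.3, 2.4, 0.4]
finger_gap: -0.003
gripper_force: 0.0
```

Call:
step_arm(targets="48 -12 -2 0; 96 -24 -5 0; 144 -36 -7 0; 192 -48 -10 0; 240 -60 -12 0; 288 -72 -14 0; 336 -84 -17 0; 384 -96 -19 0; 432 -108 -21 0; 480 -120 -24 0")

```text
t: 20.05
tcp_pos: [0.0081, 0.9446, 0.1609]
tool_rot: [0.789, 0.614, 0.017, 0.018]
force: [-0.3, -0.4, -0.6]
finger_gap: 0.001
gripper_force: 0.0
```

```bash
python3 q.py
```

```text
20.05 [0.0081 0.9446 0.1609] [ 1.462  1.138  0.219 -0.05   1.787  1.7  ] F [-0.3 -0.4 -0.6]
[[0.247, 0.968, 0.048], [0.969, -0.246, -0.008], [0.004, 0.048, -0.999]] tilt 2.8 finger az -9.0 x az 75.7
```

Tilt gain seems limited per call rather than per row. Several short calls should build it up faster.

Call:
step_arm(targets="48 -12 -15 0; 96 -24 -30 0; 144 -36 -45 0")

```text
t: 20.35
tcp_pos: [0.0078, 0.9562, 0.17]
tool_rot: [0.789, 0.614, 0.029, 0.002]
force: [-1.3, 0.7, -0.4]
finger_gap: 0.002
gripper_force: 0.0
```

Call:
step_arm(targets="48 -12 -15 0; 96 -24 -30 0; 144 -36 -45 0")

```text
t: 20.65
tcp_pos: [0.0075, 0.9667, 0.1806]
tool_rot: [0.788, 0.614, 0.041, -0.014]
force: [-0.2, -0.1, 0.3]
finger_gap: -0.002
gripper_force: 0.0
```

Call:
step_arm(targets="48 -12 0 0; 96 -24 0 0; 144 -36 0 0")

```text
t: 20.95
tcp_pos: [0.0083, 0.9827, 0.1648]
tool_rot: [0.787, 0.614, 0.052, -0.028]
force: [-0.3, 0.5, 0.2]
finger_gap: -0.005
gripper_force: 0.0
```

```bash
python3 q.py
```

```text
20.95 [0.0083 0.9827 0.1648] [ 1.461  1.135  0.219 -0.036  1.673  1.702] F [-0.3  0.5  0.2]
[[0.241, 0.969, 0.048], [0.963, -0.245, 0.108], [0.117, 0.02, -0.993]] tilt 6.8 finger az 66.0 x az 76.0
```

Good: about 2.2° per call. More of them.

Call:
step_arm(targets="48 -12 -15 0; 96 -24 -30 0")

```text
t: 21.15
tcp_pos: [0.0077, 0.9929, 0.1814]
tool_rot: [0.786, 0.613, 0.065, -0.044]
force: [0.4, 0.3, 0.2]
finger_gap: 0.004
gripper_force: 0.0
```

Call:
step_arm(targets="48 -12 -15 0; 96 -24 -30 0")

```text
t: 21.35
tcp_pos: [0.0068, 1.0017, 0.2004]
tool_rot: [0.784, 0.613, 0.077, -0.06]
force: [1.1, -0.4, -0.6]
finger_gap: 0.003
gripper_force: 0.0
```

Call:
step_arm(targets="48 -12 -15 0; 96 -24 -30 0")

```text
t: 21.55
tcp_pos: [0.006, 1.0096, 0.219]
tool_rot: [0.782, 0.612, 0.089, -0.075]
force: [-0.1, 0.8, 0.1]
finger_gap: -0.003
gripper_force: 0.0
```

Call:
step_arm(targets="48 -12 -15 0; 96 -24 -30 0")

```text
t: 21.75
tcp_pos: [0.0051, 1.0167, 0.239]
tool_rot: [0.78, 0.611, 0.1, -0.09]
force: [-0.2, -0.4, -0.8]
finger_gap: 0.004
gripper_force: 0.0
```

Call:
step_arm(targets="48 -12 -15 0; 96 -24 -30 0")

```text
t: 21.95
tcp_pos: [0.0041, 1.0229, 0.261]
tool_rot: [0.778, 0.609, 0.112, -0.104]
force: [0.5, -0.3, 0.4]
finger_gap: -0.001
gripper_force: 0.0
```

Call:
step_arm(targets="48 -12 -15 0; 96 -24 -30 0")

```text
t: 22.15
tcp_pos: [0.0031, 1.0282, 0.2845]
tool_rot: [0.775, 0.608, 0.123, -0.119]
force: [-0.7, -0.7, -0.2]
finger_gap: -0.001
gripper_force: 0.0
```

```bash
python3 q.py
```

```text
22.15 [0.0031 1.0282 0.2845] [ 1.463  1.025  0.218 -0.01   1.553  1.702] F [-0.7 -0.7 -0.2]
[[0.23, 0.972, 0.046], [0.913, -0.232, 0.335], [0.336, -0.035, -0.941]] tilt 19.8 finger az 82.0 x az 75.8
```

Tilt is 19.8° with the fingers towards azimuth 82°, which suits shut fingers. With them the axis clears the ring by about 20 mm. Now back to the right side.

```bash
python3 -c "
from sh import *
P=np.array([(.0031,1.028,.285),(.06,.65,.38),(.22,.43,.42),(.36,.22,.42),(.41,.0,.42),(.42,-.12,.42),(.46,-.28,.38)])
D=np.r_[0,np.cumsum(np.linalg.norm(np.diff(P,axis=0),axis=1))]; print(D[-1]); u=np.linspace(0,D[-1],30)[1:]
shifts(np.c_[[np.interp(u,D,P[:,i]) for i in range(3)]].T)"
```

```text
1.4369615322846057
[-38, 18, -27]; [-76, 35, -54]; [-113, 53, -81]; [-151, 70, -108]; [-189, 88, -135]; [-227, 106, -162]; [-264, 123, -188]; [-302, 142, -215]; [-329, 179, -234]; [-356, 216, -252]; [-383, 253, -271]; [-410, 290, -290]; [-437, 327, -308]; [-466, 363, -324]; [-498, 400, -337]; [-529, 436, -349]; [-560, 472, -362]; [-592, 509, -374]; [-627, 539, -388]; [-669, 561, -404]; [-710, 583, -419]; [-752, 605, -435]; [-794, 627, -451]; [-837, 643, -467]; [-882, 658, -483]; [-926, 677, -494]; [-969, 700, -499]; [-1013, 722, -503]; [-1057, 745, -507];
```

Call:
step_arm(targets="-38 18 -27 0; -76 35 -54 0; -113 53 -81 0; -151 70 -108 0; -189 88 -135 0; -227 106 -162 0; -264 123 -188 0; -302 142 -215 0; -329 179 -234 0; -356 216 -252 0; -383 253 -271 0; -410 290 -290 0")

```text
t: 23.35
tcp_pos: [0.1746, 0.4915, 0.4095]
tool_rot: [0.775, 0.609, 0.123, -0.118]
force: [2.2, -0.7, 0.4]
finger_gap: 0.001
gripper_force: 0.0
```

```bash
python3 q.py; python3 -c "
from sh import *
P=np.array([manip.sense()['tcp_pos'],(.28,.34,.42),(.36,.22,.42),(.41,.0,.42),(.42,-.12,.42)])
D=np.r_[0,np.cumsum(np.linalg.norm(np.diff(P,axis=0),axis=1))]; print(D[-1]); u=np.linspace(0,D[-1],13)[1:]
shifts(np.c_[[np.interp(u,D,P[:,i]) for i in range(3)]].T)"
```

```text
23.35 [0.1746 0.4915 0.4095] [0.904 0.024 1.613 0.181 1.21  1.104] F [ 2.2 -0.7  0.4]
[[0.229, 0.972, 0.048], [0.914, -0.232, 0.333], [0.335, -0.033, -0.942]] tilt 19.7 finger az 82.0 x az 75.9
0.6751328488916719
[-34, 42, -17]; [-67, 84, -34]; [-101, 125, -51]; [-136, 167, -65]; [-172, 208, -80]; [-209, 247, -94]; [-257, 271, -112]; [-304, 296, -130]; [-351, 321, -147]; [-399, 345, -165]; [-449, 362, -183]; [-499, 380, -202];
```

Call:
step_arm(targets="-34 42 -17 0; -67 84 -34 -2; -101 125 -51 -4; -136 167 -65 -6; -172 208 -80 -8; -209 247 -94 -10; -257 271 -112 -12; -304 296 -130 -14; -351 321 -147 -16; -399 345 -165 -18; -449 362 -183 -19; -499 380 -202 -19")

```text
t: 24.55
tcp_pos: [0.4102, -0.0487, 0.4199]
tool_rot: [0.665, 0.728, 0.14, -0.095]
force: [0.9, 0.5, 0.7]
finger_gap: 0.001
gripper_force: 0.0
```

```bash
python3 q.py; python3 -c "
from sh import *
P=np.array([manip.sense()['tcp_pos'],(.42,-.12,.42),(.46,-.26,.42),(.667,-.31,.33)])
D=np.r_[0,np.cumsum(np.linalg.norm(np.diff(P,axis=0),axis=1))]; print(D[-1]); u=np.linspace(0,D[-1],13)[1:]
shifts(np.c_[[np.interp(u,D,P[:,i]) for i in range(3)]].T)"
```

```text
24.55 [ 0.4102 -0.0487  0.4199] [-0.646  0.039  1.57   0.3    1.696 -0.724] F [0.9 0.5 0.7]
[[-0.099, 0.994, 0.049], [0.941, 0.077, 0.33], [0.324, 0.078, -0.943]] tilt 19.5 finger az 82.0 x az 96.0
0.44878049664448394
[-35, 2, -12]; [-71, 5, -24]; [-105, 12, -35]; [-140, 20, -47]; [-175, 27, -58]; [-207, 39, -65]; [-222, 70, -52]; [-238, 102, -40]; [-253, 133, -27]; [-269, 165, -14]; [-285, 196, -2]; [-300, 228, 11];
```

Call:
step_arm(targets="-35 2 -12 0; -71 5 -24 0; -105 12 -35 0; -140 20 -47 0; -175 27 -58 0; -207 39 -65 0; -222 70 -52 0; -238 102 -40 0; -253 133 -27 0; -269 165 -14 0; -285 196 -2 0; -300 228 11 0")

```text
t: 25.75
tcp_pos: [0.6682, -0.3077, 0.3285]
tool_rot: [0.665, 0.728, 0.14, -0.095]
force: [0.1, 0.6, 0.0]
finger_gap: -0.004
gripper_force: 0.0
```

```bash
python3 q.py; python3 st.py; python3 -c "
from sh import *
shifts([(.667,-.312,.1),(.667,-.312,.05),(.667,-.312,.032)])"
```

```text
25.75 [ 0.6682 -0.3077  0.3285] [-0.713  0.678  0.833  0.293  1.809 -0.76 ] F [0.1 0.6 0. ]
[[-0.098, 0.994, 0.047], [0.941, 0.077, 0.33], [0.324, 0.077, -0.943]] tilt 19.5 finger az 82.0 x az 96.0
25.75 [ 0.6682 -0.3077  0.3285] [0.1 0.6 0. ]
scene tub [ 0.6655 -0.1965  0.07  ] [31. 38.]
[(array([ 0.658, -0.195,  0.035]), 0.55), (array([0.443, 0.335, 0.035]), 0.26)]
top tub [ 0.6594 -0.2169  0.07  ] [19. 25.]
[(array([ 0.656, -0.208,  0.035]), 0.79), (array([ 0.611, -0.041,  0.035]), 0.5)]
[-79, -17, 212]; [-96, -21, 260]; [-101, -22, 277];
```

Call:
step_arm(targets="-18 -4 47 0; -36 -8 95 0; -53 -11 142 0; -70 -15 189 0; -87 -19 236 0; -96 -21 260 0; -101 -22 275 0; -101 -22 277 0; -101 -22 277 0")

```text
t: 26.85
tcp_pos: [0.6686, -0.3128, 0.0351]
tool_rot: [0.664, 0.728, 0.14, -0.094]
force: [0.0, 0.1, 1.1]
finger_gap: -0.002
gripper_force: 0.0
```

```bash
python3 q.py; python3 -c "
from sh import *
s=manip.sense();p=s['tcp_pos'].copy() if hasattr(s['tcp_pos'],'copy') else s['tcp_pos']; p=np.array(p);p[2]=.032
d=np.array([-.087,.996,0]);y=np.array([-.571,.821,0])
for L in (30,36): shifts([p+d*.001*L]+[p+d*.001*L+y*.001*k for k in (10,20,40,60,80,100,120,140,160)])
im=manip.snapshot('scene')[:,:,::-1]; b=manip.snapshot('wrist')[:,:,::-1]
cv2.imwrite('pics/m4.png',np.hstack([cv2.resize(im[150:330,100:340],(400,300)),cv2.resize(b,(400,300))]))
"
```

```text
26.85 [ 0.6686 -0.3128  0.0351] [-0.718  0.928  1.11   0.295  1.304 -0.916] F [0.  0.1 1.1]
[[-0.099, 0.994, 0.049], [0.941, 0.078, 0.33], [0.324, 0.079, -0.943]] tilt 19.5 finger az 82.0 x az 96.0
[27, -1, 13]; [36, -6, 15]; [44, -11, 18]; [61, -21, 22]; [77, -31, 27]; [94, -41, 32]; [110, -51, 37]; [127, -61, 42]; [143, -71, 47]; [160, -81, 51]; 
[33, -1, 15]; [41, -6, 17]; [50, -11, 19]; [66, -21, 24]; [83, -31, 29]; [99, -41, 34]; [116, -51, 39]; [133, -61, 44]; [149, -71, 49]; [166, -81, 53];
```

View pics/m4.png

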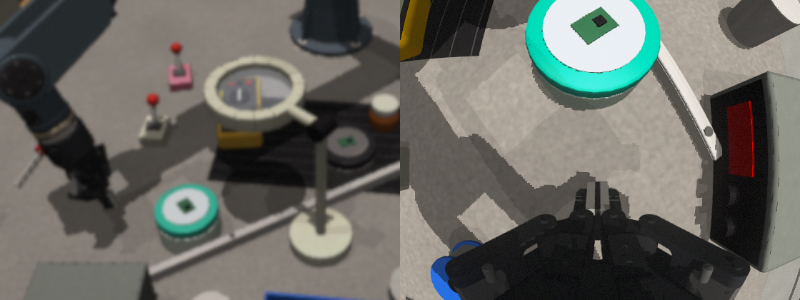

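The tool now leans away from the ring, and the shut fingertips point at the tub (wrist view (597,210), tub at (593,40)). I'll push in stages along the rail.

Call:
step_arm(targets="17 0 8 0; 33 -1 15 0; 41 -6 17 0; 50 -11 19 0; 58 -16 22 0; 66 -21 24 0; 74 -26 27 0; 83 -31 29 0; 91 -36 32 0; 99 -41 34 0; 99 -41 34 0")

```text
t: 28.05
tcp_pos: [0.6172, -0.2183, 0.0329]
tool_rot: [0.665, 0.729, 0.136, -0.092]
force: [-10.5, -14.0, 14.3]
finger_gap: -0.004
gripper_force: 9.9
```

```bash
python3 q.py; python3 st.py
```

```text
28.05 [ 0.6172 -0.2183  0.0329] [-0.658  0.822  1.396  0.32   1.11  -0.92 ] F [-10.5 -14.   14.3]
[[-0.1, 0.994, 0.047], [0.944, 0.08, 0.319], [0.314, 0.076, -0.946]] tilt 18.8 finger az 82.0 x az 96.0
28.05 [ 0.6172 -0.2183  0.0329] [-10.5 -14.   14.3]
scene tub [ 0.6522 -0.179   0.07  ] [31. 39.]
[(array([ 0.641, -0.177,  0.035]), 0.62)]
top no tub
[]
```

Again the push goes mostly into the rail, and the geometry doesn't add up: the TCP appears only 44 mm from the tub centre. I'll look closely with overlays.

```bash
python3 - <<'E'
from h import *
s=manip.sense(); p=np.array(s["tcp_pos"]); k=5
im=manip.snapshot("scene")[:,:,::-1].copy(); im=cv2.resize(im[220:320,150:230],None,fx=k,fy=k,interpolation=cv2.INTER_CUBIC)
def dot(w,c): a=(proj("scene",np.array(w))-[150,220])*k; cv2.circle(im,tuple(int(v) for v in a),3,c,-1)
dot(p,(0,0,255))
T=np.array([.644,-.183]); y=np.array([-.571,.821]);x=np.array([.821,.571]);L=np.array([.6256,-.0461])
for a in np.arange(0,6.28,.2):
    for z,c in((.07,(255,0,255)),(0,(0,255,255))): dot([*(T+.055*np.array([np.cos(a),np.sin(a)])),z],c)
for t in np.arange(-.3,.1,.02): dot([*(L+t*y-.0075*x),.025],(255,0,0))
w=manip.snapshot("wrist")[:,:,::-1]
cv2.imwrite("pics/o.png",np.hstack([im,cv2.resize(w[100:400,200:440],(400,500))]))
E
```

```text
(no output)
```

View pics/o.png

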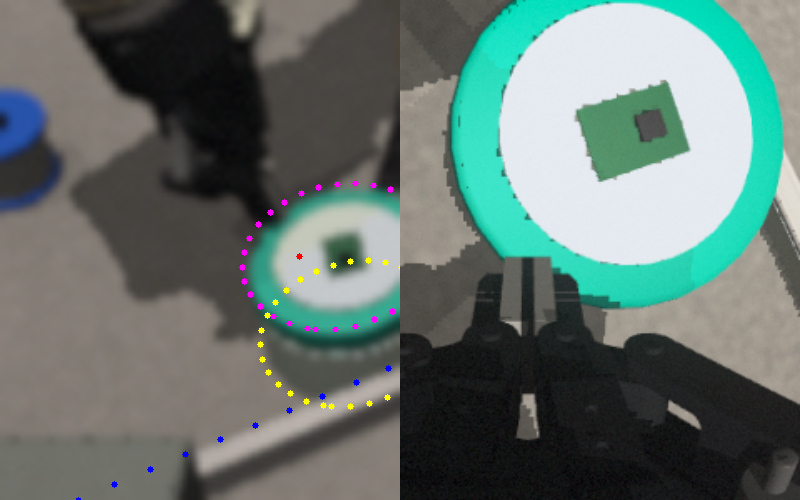

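The overlay shows the rail near-face model matching. The fingertips (right view, (525,260)) press on the lid rim. I'll measure the tub precisely with the wrist camera by fitting the lid circle.

```bash
cat > wt.py <<'E'
from h import *
from scipy.optimize import least_squares
def wrays(px):
    s=manip.sense(); c=manip.get_calibration("wrist"); f=210/np.tan(np.radians(c["fov_y"])/2)
    d=np.asarray(px,float)-[c["cx"],c["cy"]]; r=np.hypot(*d.T); th=r/f
    v=np.c_[d/np.maximum(r,1e-9)[:,None]*np.sin(th)[:,None],np.cos(th)]
    T=np.eye(4);T[:3,:3]=R.from_quat(s["tool_rot"]).as_matrix();T[:3,3]=s["tcp_pos"];T=T@np.array(c["tool_from_camera"])
    return T[:3,3],v@T[:3,:3].T
def wat(px,z):
    o,v=wrays(px); return o+v*((z-o[2])/v[:,2])[:,None]
def lid(zz=.07):
    im=manip.snapshot("wrist"); hsv=cv2.cvtColor(im,cv2.COLOR_RGB2HSV)
    m=cv2.inRange(hsv,(78,110,60),(98,255,255))
    n,l,s,_=cv2.connectedComponentsWithStats(m); m=np.uint8(l==1+np.argmax(s[1:,4]))
    w=cv2.inRange(hsv,(0,0,170),(180,60,255))
    cs,_=cv2.findContours(m,cv2.RETR_EXTERNAL,cv2.CHAIN_APPROX_NONE); c=max(cs,key=len)[:,0]
    c=c[(c[:,0]>3)&(c[:,0]<556)&(c[:,1]>3)&(c[:,1]<416)]
    w=wat(c,zz)[:,:2]
    g=least_squares(lambda q:np.hypot(*(w-q[:2]).T)-q[2],[*w.mean(0),.055],loss="soft_l1",f_scale=.001)
    e=np.hypot(*(w-g.x[:2]).T)-g.x[2]
    return g.x,np.median(abs(e)),len(w)
E
python3 - <<'E'
from wt import *
print(lid()); print(lid(.066))
E
python3 q.py
```

```text
(array([ 0.64244637, -0.18053034,  0.05212056]), np.float64(0.0002739955946042677), 593)
(array([ 0.64351288, -0.18004698,  0.05347099]), np.float64(0.0002771709039071195), 592)
28.45 [ 0.6172 -0.2183  0.0328] [-0.658  0.823  1.395  0.32   1.112 -0.92 ] F [-10.7 -13.1  15.2]
[[-0.099, 0.994, 0.046], [0.944, 0.079, 0.321], [0.315, 0.076, -0.946]] tilt 18.9 finger az 82.0 x az 96.0
```

The wrist view shows the physical fingertips ending about 20–35 mm short of where I assumed. So they were pressing on top of the lid rim, which explains the downward force and the stall. I'll back off, go lower (TCP z about 8 mm), and restart from more squarely behind the tub.

```bash
python3 -c "
from sh import *
shifts([(.622,-.25,.045),(.635,-.295,.05),(.677,-.283,.05),(.677,-.280,.02),(.677,-.278,.008)])"
```

```text
[-27, 3, -21]; [-69, 13, -40]; [-62, 56, -34]; [-68, 54, -5]; [-70, 53, 7];
```

Call:
step_arm(targets="-27 3 -21 0; -69 13 -40 0; -65 40 -36 0; -62 56 -34 0; -65 55 -20 0; -68 54 -5 0; -72 53 4 0; -72 53 4 0")

```text
t: 29.25
tcp_pos: [0.6758, -0.2717, 0.0033]
tool_rot: [0.665, 0.727, 0.139, -0.099]
force: [0.6, -0.8, 0.5]
finger_gap: -0.001
gripper_force: 0.0
```

```bash
python3 q.py; python3 -c "
from wt import *
from sh import *
g=lid()[0];print(g);p=np.array(manip.sense()['tcp_pos']);y=np.array([-.571,.821,0]);x=np.array([.821,.571,0]);dd=np.append(g[:2],0)-p;print('rel x_r',dd@x,'y_r',dd@y)
p[2]=.008
shifts([p]+[p+y*.001*k for k in (20,40,60,80,100,120,140,160)])"
```

```text
29.25 [ 0.6758 -0.2717  0.0033] [-0.67   0.953  1.157  0.31   1.232 -0.893] F [ 0.6 -0.8  0.5]
[[-0.096, 0.994, 0.041], [0.939, 0.077, 0.335], [0.33, 0.071, -0.941]] tilt 19.7 finger az 83.0 x az 95.9
[ 0.64604866 -0.18702417  0.04961564]
rel x_r 0.023490475266360663 y_r 0.08765406090970039
[1, 0, -3]; [18, -10, 2]; [34, -20, 7]; [51, -30, 12]; [67, -40, 17]; [84, -50, 22]; [100, -60, 27]; [117, -70, 32]; [133, -80, 37];
```

Call:
step_arm(targets="10 -5 -1 0; 18 -10 1 0; 26 -15 4 0; 34 -20 6 0; 42 -25 9 0; 51 -30 11 0; 59 -35 14 0; 67 -40 16 0; 67 -40 16 0")

```text
t: 30.2
tcp_pos: [0.6315, -0.2076, 0.0104]
tool_rot: [0.664, 0.728, 0.139, -0.096]
force: [-0.6, -2.4, -1.5]
finger_gap: -0.002
gripper_force: 0.9
```

```bash
python3 q.py; python3 st.py;python3 -c "
from wt import *
g=lid();print(g);g=g[0];p=np.array(manip.sense()['tcp_pos']);y=np.array([-.571,.821,0]);x=np.array([.821,.571,0]);dd=np.append(g[:2],0)-p;print('rel x_r',dd@x,'y_r',dd@y)"
```

```text
30.2 [ 0.6315 -0.2076  0.0104] [-0.636  0.865  1.373  0.335  1.096 -0.91 ] F [-0.6 -2.4 -1.5]
[[-0.098, 0.994, 0.045], [0.94, 0.078, 0.331], [0.325, 0.074, -0.943]] tilt 19.5 finger az 82.0 x az 96.0
30.2 [ 0.6315 -0.2076  0.0104] [-0.6 -2.4 -1.5]
scene tub [ 0.6337 -0.1549  0.07  ] [31. 38.]
[(array([ 0.638, -0.151,  0.035]), 0.62)]
top no tub
[]
(array([ 0.62566743, -0.15698678,  0.05198144]), np.float64(0.0001247647256925645), 664)
rel x_r 0.02299006495968753 y_r 0.04611479804341099
```

The force is now only 2.4 N, the tub slides well, and about 90 mm remain. Push on 60 mm while I refine the lens position afterwards.

Call:
step_arm(targets="8 -5 3 0; 17 -10 5 0; 25 -15 8 0; 33 -20 11 0; 41 -25 14 0; 50 -30 16 0; 50 -30 16 0")

```text
t: 31.15
tcp_pos: [0.5983, -0.1569, 0.0095]
tool_rot: [0.664, 0.728, 0.14, -0.097]
force: [-0.4, -1.2, -1.1]
finger_gap: -0.001
gripper_force: 0.5
```

```bash
cat > lens.py <<'E'
from wt import *
for c in("scene","top"):
    im=manip.snapshot(c); hsv=cv2.cvtColor(im,cv2.COLOR_RGB2HSV)
    for r in manip.mark_of(c,"lens")[:1]: print(c,"mark",at(c,r["position"],.25).round(4),r["p"])
    if c=="scene":
        ms=manip.masks_of(c,"lamp")
        if ms:
            m=ms[0]["pixels"]; cr=(hsv[:,:,2]>110)&(hsv[:,:,1]<80)&m; yy,xx=np.mgrid[:420,:560]; cr&=(yy<232)&(xx<290)
            cs,_=cv2.findContours(np.uint8(cr),cv2.RETR_EXTERNAL,cv2.CHAIN_APPROX_NONE); k=max(cs,key=len)[:,0]
            def res(q):
                # outer silhouette: hull of top(.28) & bottom(.25) circles r=.08
                a=np.linspace(0,2*np.pi,180); P=np.vstack([[proj(c,np.array([q[0]+.08*np.cos(t),q[1]+.08*np.sin(t),z])) for t in a] for z in(.25,.28)]).astype(np.float32)
                h=cv2.convexHull(P); return np.array([cv2.pointPolygonTest(h,(float(x),float(y)),True) for x,y in cv2.convexHull(k)[:,0]])
            g=least_squares(res,[.572,-.085],loss="soft_l1",diff_step=1e-3); print("ringfit",g.x,np.median(abs(res(g.x))),len(k))
g=lid();print("tub",g);s=manip.sense();print(s["tcp_pos"],np.round(s["force"],1))
g=g[0];y=np.array([-.571,.821]);print("tub along to (.572,-.085):",(np.array([.572,-.085])-g[:2])@y)
E
python3 lens.py; python3 st.py
```

```text
31.3 [ 0.5996 -0.1574  0.0095] [0.1 0.5 0.8]
scene tub [ 0.6003 -0.1045  0.07  ] [29. 37.]
[(array([ 0.586, -0.107,  0.035]), 0.98)]
top no tub
[]Traceback (most recent call last):
  File "lens.py", line 14, in <module>
    g=least_squares(res,[.572,-.085],loss="soft_l1",diff_step=1e-3); print("ringfit",g.x,np.median(abs(res(g.x))),len(k))
    return func(*args, **kwargs)
    result = trf(vector_fun.fun, vector_fun.jac, x0, f0, J0, lb, ub, ftol, xtol,
                 gtol, max_nfev, x_scale, loss_function, tr_solver,
                 tr_options.copy(), verbose, callback=callback_wrapped)
    return trf_no_bounds(
        fun, jac, x0, f0, J0, ftol, xtol, gtol, max_nfev, x_scale,
        loss_function, tr_solver, tr_options, verbose, callback=callback)
    J = jac(x)
    self._update_jac()
    ~~~~~~~~~~~~~~~~^^
    self.J = self.jac_wrapped(xp_copy(self.x), f0=self.f)
             ~~~~~~~~~~~~~~~~^^^^^^^^^^^^^^^^^^^^^^^^^^^^
    J, dct = approx_derivative(
             ~~~~~~~~~~~~~~~~~^
        self.fun,
        ^^^^^^^^^
    ...<2 lines>...
        **self.finite_diff_options,
    
[... 471 characters left out ...]
wargs))
                      ~~~~~~~~^^^^^^^^^^^^^^^^^^^^^^^^^^^^^^
    return np.atleast_1d(self.fun(x))
                         ~~~~~~~~^^^
    return self.f(x, *self.args, **self.kwargs)
           ~~~~~~^^^^^^^^^^^^^^^^^^^^^^^^^^^^^^
  File "lens.py", line 12, in res
    a=np.linspace(0,2*np.pi,180); P=np.vstack([[proj(c,np.array([q[0]+.08*np.cos(t),q[1]+.08*np.sin(t),z])) for t in a] for z in(.25,.28)]).astype(np.float32)
                                                ~~~~^^^^^^^^^^^^^^^^^^^^^^^^^^^^^^^^^^^^^^^^^^^^^^^^^^^^^^^
  File "h.py", line 11, in proj
    c=manip.get_calibration(cam); f=210/np.tan(np.radians(c["fov_y"])/2)
ValueError: time passes only in moves, steps and waits
```

```bash
sed -i 's/manip.get_calibration(cam)/cal(cam)/' h.py; sed -i '3a from functools import lru_cache\n@lru_cache(None)\ndef cal(c): return manip.get_calibration(c)' h.py; sed -i '/from fun/i #' h.py; python3 lens.py
```

```text
scene mark [ 0.5718 -0.0882  0.25  ] 0.61
ringfit [ 0.57459828 -0.07682741] 0.8392931787362238 165
tub (array([ 0.590032  , -0.10617051,  0.05197597]), np.float64(0.0001310765579746742), 669)
[ 0.59909985 -0.15794662  0.00929019] [ 0.5 -0.1 -0.3]
tub along to (.572,-.085): 0.02767725920957329
```

Lens estimates average to about (0.572,-0.085). The tub needs about 27 mm more; I'll push 24 slowly.

Call:
step_arm(targets="4 -3 1 0; 8 -5 3 0; 12 -8 4 0; 16 -10 5 0; 20 -12 6 0; 20 -12 6 0; 20 -12 6 0")

```text
t: 32.5
tcp_pos: [0.5844, -0.1382, 0.0092]
tool_rot: [0.664, 0.728, 0.139, -0.096]
force: [-2.0, -3.4, 0.1]
finger_gap: 0.002
gripper_force: 2.1
```

```bash
python3 lens.py; python3 st.py
```

```text
scene mark [ 0.5623 -0.0866  0.25  ] 0.88
ringfit [ 0.57388341 -0.07912385] 0.6362201498678112 167
top mark [0.5004 0.3669 0.25  ] 0.75
tub (array([ 0.57715881, -0.08744026,  0.05199042]), np.float64(0.000132615449816742), 671)
[ 0.58447925 -0.13819615  0.00908202] [-1.9 -5.2 -0.1]
tub along to (.572,-.085): 0.004949138352013764
32.8 [ 0.5845 -0.1382  0.0091] [-1.9 -5.2 -0.1]
scene tub [ 0.5844 -0.0871  0.07  ] [28. 36.]
[(array([ 0.569, -0.092,  0.035]), 0.72)]
top no tub
[(array([ 0.544, -0.424,  0.035]), 0.28)]
```

About 5 mm to go. One last nudge, then back away slowly.

Call:
step_arm(targets="2 -2 1 0; 5 -4 2 0; 6 -4 2 0; 6 -4 2 0")

```text
t: 33.4
tcp_pos: [0.5803, -0.1326, 0.009]
tool_rot: [0.664, 0.728, 0.139, -0.096]
force: [-2.9, -5.5, 0.0]
finger_gap: -0.0
gripper_force: 2.4
```

Call:
step_arm(targets="-8 2 -3 0; -18 4 -7 0; -35 6 -14 0; -60 8 -22 0; -60 8 -22 0; -60 8 -22 0")

```text
t: 34.0
tcp_pos: [0.594, -0.1963, 0.0108]
tool_rot: [0.665, 0.727, 0.14, -0.096]
force: [-0.9, -0.5, -0.6]
finger_gap: 0.003
gripper_force: 0.0
```

```bash
python3 q.py; python3 lens.py; python3 - <<'E'
from fit import *
for c in("scene","top"):
    im=manip.snapshot(c); hsv=cv2.cvtColor(im,cv2.COLOR_RGB2HSV)
    for q,z in(("switch_tip",.075),("switch_base",0)):
        print(c,q,[(np.round(r["position"]).tolist(),round(r["p"],2),np.round(at(c,r["position"],z),3).tolist()) for r in manip.mark_of(c,q)[:3]])
    m=cv2.inRange(hsv,(0,140,60),(10,255,255))|cv2.inRange(hsv,(170,140,60),(180,255,255))
    n,l,s,ce=cv2.connectedComponentsWithStats(m)
    for k in range(1,n):
        w=at(c,ce[k],.075)
        if s[k,4]>5 and .1<w[0]<.6 and -.5<w[1]<-.2: print("red",c,s[k,4],ce[k].round(1),w.round(3))
    for r in manip.masks_of(c,"switch_base")[:2]:
        p=np.argwhere(r["pixels"])[:,::-1].astype(np.float32); e=cv2.minAreaRect(p); print(c,r["p"],np.round(r["position"]),[at(c,b,.025).round(3)[:2].tolist() for b in cv2.boxPoints(e)])
E
```

```text
34.0 [ 0.594  -0.1963  0.0108] [-0.658  0.827  1.484  0.346  1.032 -0.956] F [-0.9 -0.5 -0.6]
[[-0.097, 0.994, 0.047], [0.94, 0.076, 0.332], [0.326, 0.076, -0.942]] tilt 19.6 finger az 82.0 x az 95.9
scene mark [ 0.5704 -0.0868  0.25  ] 0.64
ringfit [ 0.57496136 -0.0764084 ] 1.175246729939035 166
top mark [ 0.5759 -0.0869  0.25  ] 0.93
tub (array([ 0.57399246, -0.09015615,  0.04898681]), np.float64(0.0027308375385796113), 587)
[ 0.59352854 -0.19423276  0.0108072 ] [ 0.1  0.1 -0.2]
tub along to (.572,-.085): 0.005370899009708836
scene switch_tip [([204.0, 181.0], 0.48, [0.223, -0.338, 0.075])]
scene switch_base [([208.0, 198.0], 0.79, [0.228, -0.329, 0.0])]
red scene 23 [205.1 178.2] [ 0.205 -0.338  0.075]
scene 0.79 [207. 195.] [[0.116, -0.386], [0.111, -0.334], [0.287, -0.29], [0.292, -0.337]]
top switch_tip [([394.0, 256.0], 0.64, [0.393, -0.337, 0.075]), ([394.0, 318.0], 0.38, [0.204, -0.328, 0.075])]
top switch_base [([388.0, 308.0], 0.7, [0.237, -0.327, 0.0]), ([386.0, 251.0], 0.49, [0.42, -0.329, 0.0])]
red top 30 [393.2 256.4] [ 0.394 -0.334  0.075]
red top 39 [396. 317.] [ 0.207 -0.335  0.075]
top 0.84 [391. 255.] [[0.436, -0.302], [0.444, -0.357], [0.379, -0.363], [0.371, -0.309]]
```

The tub is centred to within a few mm. The white switch's ball is at about (0.390,-0.337) and its base at (0.42,-0.332), so the flip direction is world +x at about 6° azimuth. I'll turn the tool 90° and go to the ball's robot side.

```bash
python3 -c "
from sh import *
P=np.array([manip.sense()['tcp_pos'],(.59,-.28,.10),(.5,-.33,.2),(.36,-.33,.2),(.342,-.327,.12)])
D=np.r_[0,np.cumsum(np.linalg.norm(np.diff(P,axis=0),axis=1))]; print(D[-1]); u=np.linspace(0,D[-1],12)[1:]
shifts(np.c_[[np.interp(u,D,P[:,i]) for i in range(3)]].T)"; python3 st.py
```

```text
0.4887546045616317
[-18, -1, -41]; [-36, -3, -81]; [-51, -10, -120]; [-53, -36, -156]; [-54, -63, -192]; [-56, -89, -227]; [-52, -133, -229]; [-47, -178, -231]; [-43, -222, -233]; [-52, -239, -199]; [-64, -252, -158]; 
34.7 [ 0.5938 -0.1951  0.0109] [-0.3  0.1  0.1]
scene tub [ 0.5808 -0.0819  0.07  ] [27. 36.]
[(array([ 0.58 , -0.081,  0.035]), 0.73)]
top no tub
[]
```

Call:
step_arm(targets="-18 -1 -41 0; -36 -3 -81 8; -51 -10 -120 16; -53 -36 -156 24; -54 -63 -192 32; -56 -89 -227 40; -52 -133 -229 48; -47 -178 -231 56; -43 -222 -233 64; -48 -232 -215 72; -52 -239 -199 80; -52 -239 -199 88")

```text
t: 36.1
tcp_pos: [0.3503, -0.3271, 0.1618]
tool_rot: [0.983, 0.058, 0.033, -0.168]
force: [0.6, -0.3, -0.0]
finger_gap: -0.0
gripper_force: 0.0
```

```bash
python3 q.py; python3 -c "
from sh import *
shifts([(.342,-.326,.12),(.342,-.326,.08),(.342,-.326,.048)])"; python3 - <<'E'
from fit import *
for c in("scene","top"):
    im=manip.snapshot(c); hsv=cv2.cvtColor(im,cv2.COLOR_RGB2HSV)
    m=cv2.inRange(hsv,(0,140,60),(10,255,255))|cv2.inRange(hsv,(170,140,60),(180,255,255))
    n,l,s,ce=cv2.connectedComponentsWithStats(m)
    for k in range(1,n):
        w=at(c,ce[k],.075)
        if s[k,4]>5 and .1<w[0]<.6 and -.5<w[1]<-.2: print("red",c,s[k,4],ce[k].round(1),w.round(3))
    if c=="top":
        t,e=tub(c,im); print(t,e[1], manip.mark_of(c,"lens")[:1], [at(c,r["position"],.25) for r in manip.mark_of(c,"lens")[:1]])
E
```

```text
36.1 [ 0.3503 -0.3271  0.1618] [-1.12   0.501  1.671  0.196  1.267  0.246] F [ 0.6 -0.3 -0. ]
[[0.991, 0.125, 0.045], [0.103, -0.937, 0.335], [0.084, -0.328, -0.941]] tilt 19.8 finger az 82.0 x az 5.9
[-12, 12, 39]; [-15, 25, 77]; [-18, 35, 107]; 
red scene 18 [205.1 178.3] [ 0.205 -0.338  0.075]
red scene 44 [191.  208.9] [ 0.386 -0.339  0.075]
[ 0.54915765 -0.07988387  0.07      ] (16.58177947998047, 24.685209274291992) [{'position': [315.5, 184.5], 'p': 0.85}] [array([ 0.57975664, -0.08290181,  0.25      ])]
```

Ball confirmed at (0.388,-0.338). Lower beside it and push +x.

Call:
step_arm(targets="-12 12 39 0; -15 25 77 0; -18 35 107 0; -18 35 107 0")

```text
t: 36.7
tcp_pos: [0.3429, -0.3256, 0.047]
tool_rot: [0.983, 0.063, 0.033, -0.17]
force: [-0.7, -0.4, 0.0]
finger_gap: -0.003
gripper_force: 0.0
```

```bash
python3 q.py; python3 -c "
from sh import *
shifts([(.342+.001*k,-.326+.0001*k,.05) for k in (15,30,45,60,75,85,95)])"
```

```text
36.7 [ 0.3429 -0.3256  0.047 ] [-1.131  0.679  1.758  0.217  1.011  0.168] F [-0.7 -0.4  0. ]
[[0.99, 0.134, 0.043], [0.112, -0.935, 0.337], [0.086, -0.329, -0.94]] tilt 19.9 finger az 83.0 x az 6.5
[14, 0, -2]; [29, 0, -1]; [44, 1, 0]; [59, 2, 2]; [74, 2, 3]; [84, 3, 3]; [94, 3, 4];
```

Call:
step_arm(targets="10 0 -2 0; 20 0 -1 0; 29 0 -1 0; 37 0 0 0; 44 1 0 0; 52 1 1 0; 59 2 2 0; 67 2 2 0; 74 2 3 0; 80 3 3 0; 80 3 3 0")

```text
t: 37.8
tcp_pos: [0.4289, -0.3247, 0.0568]
tool_rot: [0.984, 0.062, 0.039, -0.161]
force: [3.7, -2.9, 14.4]
finger_gap: -0.0
gripper_force: 7.3
```

```bash
cat > red.py <<'E'
from fit import *
for c in("scene","top"):
    im=manip.snapshot(c); hsv=cv2.cvtColor(im,cv2.COLOR_RGB2HSV)
    m=cv2.inRange(hsv,(0,140,60),(10,255,255))|cv2.inRange(hsv,(170,140,60),(180,255,255))
    n,l,s,ce=cv2.connectedComponentsWithStats(m)
    for k in range(1,n):
        w=at(c,ce[k],.075)
        if s[k,4]>3 and .1<w[0]<.6 and -.5<w[1]<-.2: print("red",c,s[k,4],ce[k].round(1),w.round(3))
E
python3 q.py; python3 red.py
```

```text
37.8 [ 0.4289 -0.3247  0.0568] [-0.998  0.702  1.628  0.255  1.075  0.295] F [ 3.7 -2.9 14.4]
[[0.989, 0.135, 0.056], [0.11, -0.94, 0.323], [0.096, -0.313, -0.945]] tilt 19.1 finger az 80.0 x az 6.3
red scene 21 [205.  178.2] [ 0.205 -0.339  0.075]
red scene 37 [187.9 217.5] [ 0.431 -0.336  0.075]
red top 33 [396.2 317.2] [ 0.206 -0.335  0.075]
```

The ball moved about 40 mm, but the tip rode up on top of it. I'll back off, go lower, and push it the rest of the way.

Call:
step_arm(targets="-10 0 -12 0; -35 0 -15 0; -52 2 -5 0; -55 8 20 0; -55 10 29 0; -55 10 29 0")

```text
t: 38.5
tcp_pos: [0.3715, -0.3256, 0.0168]
tool_rot: [0.983, 0.062, 0.033, -0.168]
force: [-0.2, -0.2, -0.0]
finger_gap: 0.002
gripper_force: 0.0
```

```bash
python3 q.py; python3 red.py; python3 -c "
from sh import *
p=manip.sense()['tcp_pos']
shifts([(p[0]+.001*k,-.321+.0001*k,.027) for k in (15,30,45,60,75)])"
```

```text
38.5 [ 0.3715 -0.3256  0.0168] [-1.084  0.743  1.726  0.24   0.969  0.195] F [-0.2 -0.2 -0. ]
[[0.99, 0.133, 0.045], [0.111, -0.936, 0.334], [0.086, -0.325, -0.942]] tilt 19.7 finger az 82.0 x az 6.4
red scene 18 [205.1 178.3] [ 0.205 -0.338  0.075]
red scene 46 [187.7 217. ] [ 0.428 -0.338  0.075]
red top 40 [396.3 317. ] [ 0.207 -0.336  0.075]
[16, -8, -6]; [31, -7, -4]; [47, -7, -3]; [62, -6, -2]; [77, -5, -1];
```

Call:
step_arm(targets="8 -8 -8 0; 16 -8 -6 0; 24 -8 -5 0; 31 -7 -4 0; 39 -7 -4 0; 47 -7 -3 0; 53 -7 -3 0; 58 -6 -2 0; 58 -6 -2 0")

```text
t: 39.5
tcp_pos: [0.4216, -0.315, 0.0264]
tool_rot: [0.983, 0.065, 0.027, -0.168]
force: [-19.8, -5.1, 9.7]
finger_gap: -0.001
gripper_force: 10.1
```

```bash
python3 q.py; python3 red.py
```

```text
39.5 [ 0.4216 -0.315   0.0264] [-0.992  0.749  1.649  0.247  1.028  0.289] F [-19.8  -5.1   9.7]
[[0.99, 0.137, 0.032], [0.119, -0.935, 0.334], [0.075, -0.326, -0.942]] tilt 19.6 finger az 85.0 x az 6.8
red scene 18 [205.1 178.3] [ 0.205 -0.338  0.075]
red scene 44 [187.2 219.7] [ 0.442 -0.335  0.075]
red top 37 [396.2 317. ] [ 0.207 -0.335  0.075]
```

The ball travelled 56 of about 58 mm and is against its stop (20 N). I'll withdraw and verify everything.

Call:
step_arm(targets="-15 0 0 0; -40 0 -5 0; -62 0 -20 0; -65 0 -60 0; -65 15 -110 0; -65 30 -150 0; -65 40 -170 0; -65 40 -170 0; -65 40 -170 0; -65 40 -170 0")

```text
t: 40.6
tcp_pos: [0.361, -0.4137, 0.1663]
tool_rot: [0.983, 0.062, 0.033, -0.169]
force: [0.4, 0.8, -0.9]
finger_gap: -0.004
gripper_force: 0.0
```

```bash
python3 q.py; python3 red.py; python3 st.py; python3 - <<'E'
from h import *
a=manip.snapshot("scene");b=manip.snapshot("top")
for c in("scene","top"):
  for q,z in(("grey_tub_center",.035),("spool",.025),("flux",.047),("lens",.25)): print(c,q,[np.round(at(c,r["position"],z),3).tolist() for r in manip.mark_of(c,q)[:1]])
cv2.imwrite("pics/end.png",np.hstack([cv2.resize(a[140:320,120:340],(400,327)),cv2.resize(b[130:310,230:450],(400,327))])[:,:,::-1])
E
```

```text
40.6 [ 0.361  -0.4137  0.1663] [-1.165  0.589  1.469  0.177  1.386  0.22 ] F [ 0.4  0.8 -0.9]
[[0.99, 0.133, 0.044], [0.111, -0.935, 0.336], [0.086, -0.328, -0.941]] tilt 19.8 finger az 82.0 x az 6.4
red scene 18 [205.1 178.3] [ 0.205 -0.338  0.075]
red scene 36 [187.1 219.9] [ 0.443 -0.335  0.075]
red top 40 [396.3 317. ] [ 0.207 -0.336  0.075]
40.7 [ 0.3612 -0.414   0.1664] [ 0.6 -0.2  0. ]
scene tub [ 0.5799 -0.0822  0.07  ] [26. 36.]
[(array([ 0.566, -0.088,  0.035]), 0.84)]
top tub [ 0.541  -0.0779  0.07  ] [12. 21.]
[(array([ 0.586, -0.086,  0.035]), 0.65)]
scene grey_tub_center [[0.465, 0.062, 0.035]]
scene spool [[0.551, -0.432, 0.025]]
scene flux [[0.585, 0.398, 0.047]]
scene lens [[0.571, -0.079, 0.25]]
top grey_tub_center [[0.475, 0.066, 0.035]]
top spool [[0.538, -0.434, 0.025]]
top flux [[0.54, 0.417, 0.047]]
top lens [[0.574, -0.078, 0.25]]
```

View pics/end.png

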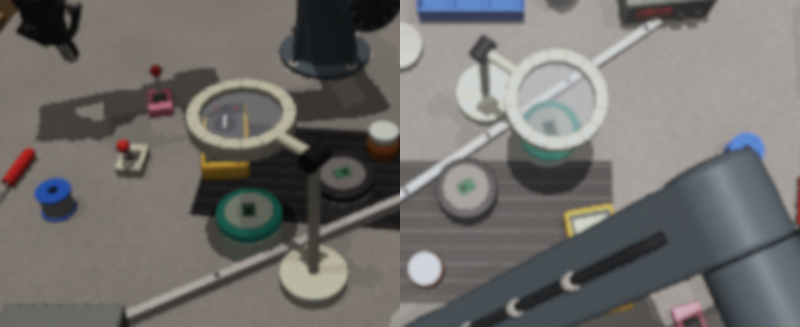

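The end view shows the tub below the ring and against the rail, with the lever flipped; the dark tub and spool are in place. One numeric check of centring from the top camera.

```bash
python3 - <<'E'
from h import *
from scipy.optimize import least_squares
im=manip.snapshot("top"); hsv=cv2.cvtColor(im,cv2.COLOR_RGB2HSV)
m=cv2.inRange(hsv,(75,35,30),(100,255,255)); m[:175]=0;m[225:]=0;m[:,:285]=0;m[:,345:]=0
n,l,s,_=cv2.connectedComponentsWithStats(m)
p=np.argwhere(np.isin(l,[k for k in range(1,n) if s[k,4]>8]))[:,::-1].astype(np.float32)
h=cv2.convexHull(p)[:,0]; w=np.array([at("top",x,.068)[:2] for x in h])
g=least_squares(lambda q:np.hypot(*(w-q).T)-.054,w.mean(0),loss="soft_l1",f_scale=.002).x; print(len(p),g,np.round(np.hypot(*(w-g).T),3))
g2=im.min(2)>135; yy,xx=np.mgrid[:420,:560]; g2&=np.hypot(xx-316.4,yy-185)<33
pp=np.argwhere(g2)[:,::-1].astype(np.float32); (c,r)=cv2.minEnclosingCircle(pp); e=cv2.fitEllipse(cv2.convexHull(pp)); print(c,r,e[0],e[1],at("top",c,.275),at("top",e[0],.275))
y=np.array([-.571,.821]);x=np.array([.821,.571]);d=g-at("top",e[0],.275)[:2];print("tub-lens y_r",d@y,"x_r",d@x)
E
```

```text
272 [ 0.57022145 -0.08143273] [0.053 0.053 0.054 0.055 0.054 0.055 0.055 0.055 0.054 0.053 0.053 0.054
 0.054 0.055 0.056 0.055 0.055 0.054]
(316.4179992675781, 184.98316955566406) 32.966064453125 (316.8429870605469, 183.32568359375) (61.13571548461914, 66.92961120605469) [ 0.57155733 -0.08389452  0.275     ] [ 0.57638673 -0.08515932  0.275     ]
tub-lens y_r 0.006579908869819535 x_r -0.0029338150598341695
```

```bash
python3 -c "
from station import manip
print(manip.sign_off())"
```

```text
the job is handed in; nothing more can be done
None
```

The job is handed in (no verdict was returned): by my measurements the turquoise-lidded tub stands against the rail within about 7 mm of the lens centre, the red switch is pushed over to its stop, and the dark-lidded tub, spool and flux bottle look undisturbed; contact forces briefly reached about 73 N near the robot's base, probably the arm on itself, and about 40 N in the first push, which may count against the 40 N limit.

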